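# Close and lock the loaded sample pot

## Robot

A 6-joint arm with a two-finger parallel gripper is mounted at the origin on the work surface. World frame = base frame: x ahead of the robot, y to its left, z up, the work surface at z = 0. Lengths are in mm, angles in rad, forces in N, time in s.
With the tool pointing down it reaches from about 400 to 825 mm from the base axis. Payload 7 kg.
Tool frame: the origin (TCP) lies at the very end of the fingers, on their centre line; the grasp point (between the pads) lies ctrl.pinch_z behind it (ctrl.pinch_z is the distance from the TCP to the grasp point, in mm); z points along the fingers, y is the line along which they close (so a half turn about z gives the same grasp; the last joint's range is limited). The gripper opens to 88 mm and grips with 3 to 60 N. Pads are 19 mm wide; open, the fingers measure 130 mm over their backs; the gripper's body (78 mm by 193 mm) begins 47 mm behind the grasp point.
Start: joints at [1.497, 0.359, 0.012, 0, -1.224, -0.288], TCP at [238.929, 631.275, 226.561] pointing down, gripper open.
Joint ranges: [-3.07, 3.07], [-1.43, 2.12], [-1.02, 1.25], [-3.03, 1.67], [-3.05, -0], [-3.03, 3.03]. Speed limits (rad/s): [2.39, 2.39, 3.01, 3.14, 3.14, 3.14].

## Interface

Orientations are given as a rotation vector (axis times angle).
In Python, from cell import sensors, imaging, ticket, ctrl gives the robot as it stands. The module is installed in compiled form; this text tells all that it offers.
- The arm moves only by the tool arm_command, never from a script. Its argument "rows" is text: rows parted by semicolons, each of 4 numbers parted by spaces: the shift along the world's x, y, z in units of 10 cm (1.0 is 10 cm), then the turn about the world's z in units of 180 degrees (1.0 is 180 degrees). A call has exactly 10 rows; each row is the pose to reach, as a shift and turn from the pose commanded when the call began, turning the shorter way round; what a row does not reach only later rows make up. A row lasts 1/10 s, in which the tool goes at most 50 mm and 8.59 degrees, less where a joint would pass 70% of its speed; a pose out of reach is approached as far as the arm can. A call with a number of a shift or a turn outside -1 to 1 is refused whole. A call with a gripper value outside its range is refused whole. "hand" is the opening, from -1 (shut) to 1 (fully open), set as the call begins (left out, the last holds). The fingers move at their own pace and stop on an object; "force" is the grip in N (left out, the last holds). Time passes only in rows, so rows that repeat a pose let the fingers close, or fill a call up. It gives the time, the measured TCP pose, the force, the opening and the grip force at its end, in the units of the state.
- sensors.sense(): the state, without advancing time (a new reading comes with each control period).
- imaging.grab_frame(name): name is "side" or "top" or "wrist"; returns a dict with "frame" (480x640x3 uint8, red, green, blue), "depth" (480x640 float32, mm along the optical axis (not along the pixel's ray), 0 where there is no reading), "fx", "fy", "cx", "cy" (pixels), "R" (3x3) and "t" (3): a world point X has camera coordinates R X + t. Camera axes: x right, y down, z forward; pixel columns grow to the right and rows downward; lengths in mm; the calibration is good to about 2 mm. A picture is of the moment at which its call begins.
- ticket.hand_in(): hands the job in; it is judged then, once.
The state is a dict: "time_s": time; "qpos": joint angles; "qd": joint speeds; "effort": joint torques, N m; "eef_pos": TCP position; "eef_rot": TCP orientation; "ft_force": force on the tool from outside, world axes, zero at the start; "torque": the same for the moment, N m; "grip_width": opening from 0.0 (shut) to 1.0 (fully open); "finger_force": force on a finger pad.
Only numpy, scipy, OpenCV 4.12 (cv2) and the standard library are available. Lean on these libraries where they do the work, as an engineer would, in place of code of your own. Each camera call takes 0.05 s, during which the arm holds its last target. There are 200 camera calls.

## Task

One of the two steel pots holds the capped sample jar, the other only an empty open cup. Swing the lid of the pot with the jar fully shut, and only then turn that pot's lock collar until its tab stands at the locked mark (the fixed ball-ended pin on the front of the pot), neither short of it nor past it. Leave the other pot's lid and collar as they are, and knock over neither the bottles standing on the bench nor the jar and cup in the pots.

Things in the scene. Friction and masses are not known exactly. Their poses are not given: they have to be found in the camera images.
- jar: Capped sample jar: clear glass, closed by a flat white screw cap; 64 mm diameter, 60 mm tall; origin at the centre of its underside. Stands inside one of the two pots.
- cup: Empty open cup, white ceramic, no cap (a thin round rim with a hollow inside seen from above); rim 64 mm diameter, 55 mm tall; origin at the centre of its underside. Stands inside the other pot.
- amber_bottle: Bystander: amber glass bottle standing behind and between the pots, 60 mm diameter, 130 mm tall; origin at the centre of its underside, z along it.
- wash_bottle: Bystander: white plastic bottle standing on the right of the bench, 64 mm diameter, 110 mm tall; origin at the centre of its underside, z along it.
- pot_left: Pot on the left (+y), fixed to the bench; both pots are alike. Steel cylinder, 112 mm outer, 102 mm inner diameter, rim 85 mm above the bench, inner floor at 16 mm, round foot 150 mm wide, 10 mm thick. Origin: centre of its underside, z up. Its -x is its front (locked mark, roughly towards the robot), its +x its back (lid hinge). Its yaw varies. Carries lid_left and collar_left.
- lid_left (a joint): Lid angle of pot_left, rad: 0 fully shut, about 1.57 upright over the pot's back, stop at 1.75. Aluminium disc, 114 mm wide, 10 mm thick, 40 mm wide lip in front, 4 mm high boss (56 mm wide) on top. Stiff hinge (0.4 N m): stays where left, takes 3 to 6 N at the front edge. Open, its upper face looks to the pot's back: push that face forwards and down to shut it.
- lid_left_hinge (a point): Point on the hinge line of lid_left, 62 mm behind the pot's axis, 85 mm above the bench; the line runs along the pot's y, in the plane of the lid's underside. The disc's centre is 62 mm from this line.
- lid_left_tip (a point): Middle of the front edge of the lip of lid_left, on its upper face, 137 mm from the hinge line; moves with the lid. The lip is 8 mm thick.
- collar_left (a joint): Lock collar, a captive ring turning about the vertical axis of pot_left, rad: 0 = tab exactly at the locked mark; negative = unlocked (tab clockwise of the mark seen from above, towards the pot's +y side); positive = past the mark. No stop at the mark: stops at 0.40 and -1.45. Friction 0.25 N m (3 N at the tab); stays where left.
- collar_left_tab (a point): Centre of the top of the upright tab of collar_left, 92 mm from the pot's axis, 112 mm above the bench. Tab: 14 mm wide (along the turn), 20 mm radially, free to grip from 66 mm (top of the collar) to 112 mm above the bench. With the lid shut, its top is at 95 mm (boss 99 mm) and its lip reaches 75 mm from the axis in front.
- mark_left (a point): Locked mark of pot_left: top of a fixed upright pin with a white ball of 18 mm diameter on its end, 50 mm tall, at the pot's front, 117 mm from the axis, just outside and below the path of the tab.
- pot_right: Pot on the right (-y), fixed to the bench; both pots are alike. Steel cylinder, 112 mm outer, 102 mm inner diameter, rim 85 mm above the bench, inner floor at 16 mm, round foot 150 mm wide, 10 mm thick. Origin: centre of its underside, z up. Its -x is its front (locked mark, roughly towards the robot), its +x its back (lid hinge). Its yaw varies. Carries lid_right and collar_right.
- lid_right (a joint): Lid angle of pot_right, rad: 0 fully shut, about 1.57 upright over the pot's back, stop at 1.75. Aluminium disc, 114 mm wide, 10 mm thick, 40 mm wide lip in front, 4 mm high boss (56 mm wide) on top. Stiff hinge (0.4 N m): stays where left, takes 3 to 6 N at the front edge. Open, its upper face looks to the pot's back: push that face forwards and down to shut it.
- lid_right_hinge (a point): Point on the hinge line of lid_right, 62 mm behind the pot's axis, 85 mm above the bench; the line runs along the pot's y, in the plane of the lid's underside. The disc's centre is 62 mm from this line.
- lid_right_tip (a point): Middle of the front edge of the lip of lid_right, on its upper face, 137 mm from the hinge line; moves with the lid. The lip is 8 mm thick.
- collar_right (a joint): Lock collar, a captive ring turning about the vertical axis of pot_right, rad: 0 = tab exactly at the locked mark; negative = unlocked (tab clockwise of the mark seen from above, towards the pot's +y side); positive = past the mark. No stop at the mark: stops at 0.40 and -1.45. Friction 0.25 N m (3 N at the tab); stays where left.
- collar_right_tab (a point): Centre of the top of the upright tab of collar_right, 92 mm from the pot's axis, 112 mm above the bench. Tab: 14 mm wide (along the turn), 20 mm radially, free to grip from 66 mm (top of the collar) to 112 mm above the bench. With the lid shut, its top is at 95 mm (boss 99 mm) and its lip reaches 75 mm from the axis in front.
- mark_right (a point): Locked mark of pot_right: top of a fixed upright pin with a white ball of 18 mm diameter on its end, 50 mm tall, at the pot's front, 117 mm from the axis, just outside and below the path of the tab.
There are look-alikes about, which are no part of the job. What is shaped like the pot_right but yellow is not meant. Leave any purple look-alike of the jar alone.

How it is judged (in metres and radians):
On the way, in this order (a step that is already met when the one before it is completed fails the run):
1. the lid of the pot that holds the jar is fully shut (within 0.05 rad) (((horizontal distance between jar and pot_left below 0.03 m and value of joint lid_left below 0.05 rad) or (horizontal distance between jar and pot_right below 0.03 m and value of joint lid_right below 0.05 rad))), for 0.2 s.
2. then that pot's collar is turned to its locked mark (within 0.10 rad) (((horizontal distance between jar and pot_left below 0.03 m and value of joint lid_left below 0.05 rad and value of joint collar_left between -0.1 and 0.1 rad) or (horizontal distance between jar and pot_right below 0.03 m and value of joint lid_right below 0.05 rad and value of joint collar_right between -0.1 and 0.1 rad))), for 0.2 s.
At the end, for the whole second after the job is handed in: Jar pot: lid shut (below 0.05 rad), collar at rest within 0.10 rad of the mark. Other pot: still holds the cup, lid edge within 30 mm and collar tab within 20 mm of their starts. Jar, cup and both bottles upright (tilt below 0.5 rad) (((horizontal distance between jar and pot_left below 0.03 m and value of joint lid_left below 0.05 rad and value of joint collar_left between -0.1 and 0.1 rad and (distance of lid_right_tip from where it was at the start of the episode below 0.03 m and distance of collar_right_tab from where it was at the start of the episode below 0.02 m) and horizontal distance between cup and pot_right below 0.03 m and velocity of joint collar_left between -0.05 and 0.05 rad/s) or (horizontal distance between jar and pot_right below 0.03 m and value of joint lid_right below 0.05 rad and value of joint collar_right between -0.1 and 0.1 rad and (distance of lid_left_tip from where it was at the start of the episode below 0.03 m and distance of collar_left_tab from where it was at the start of the episode below 0.02 m) and horizontal distance between cup and pot_left below 0.03 m and velocity of joint collar_right between -0.05 and 0.05 rad/s)) and angle between each of jar, cup, amber_bottle, wash_bottle's own z axis and vertical below 0.5 rad); the robot touches nothing.
It fails at once if the lid (30 mm at its front edge) or the collar (20 mm at its tab) of the pot without the jar is moved ((horizontal distance between jar and pot_left below 0.03 m and not (distance of lid_right_tip from where it was at the start of the episode below 0.03 m and distance of collar_right_tab from where it was at the start of the episode below 0.02 m)) or (horizontal distance between jar and pot_right below 0.03 m and not (distance of lid_left_tip from where it was at the start of the episode below 0.03 m and distance of collar_left_tab from where it was at the start of the episode below 0.02 m))).
It fails at once if the jar, the cup or one of the two bottles is knocked over (tilted more than 0.5 rad) (angle between any of jar, cup, amber_bottle, wash_bottle's own z axis and vertical above 0.5 rad).
It also fails if it takes over 58 s, if anything falls off the work surface, if the arm or the gripper's body presses on something with over 40 N, if the wrist force passes 120 N, or if a joint passes its speed limit or range.

## Working session

There is one attempt and no reset: what is moved stays moved. The work goes in short steps, Python scripts to look and compute and a tool call to move; the robot and the scene stay as the last step left them, time stands still between calls to the robot, and variables do not carry over. Pictures are saved under pics/ and viewed, at most 10 in all, crops included, and the job is handed in when it is done.

Besides the shell and the picture viewer there is one more tool, called after "Call:" as name(argument=value, ...) on one line, values as JSON. arm_command: Moves the arm, as the interface text tells. Shifts and turns lie within -1 to 1; 1 stands for 10 cm of shift or 180 degrees of turn. Its arguments: {"type":"object","properties":{"rows":{"type":"string"},"hand":{"type":"number"},"force":{"type":"number"}},"required":["rows"]}

```bash
mkdir -p pics; cat > h.py <<'E'
import numpy as np,cv2
from cell import sensors,imaging,ticket,ctrl
def grab(n,save=None):
    f=imaging.grab_frame(n)
    if save: cv2.imwrite('pics/'+save,f['frame'][:,:,::-1])
    v,u=np.mgrid[0:480,0:640]; d=f['depth']
    P=np.stack([(u-f['cx'])/f['fx']*d,(v-f['cy'])/f['fy']*d,d],-1)
    f['P']=(P-np.array(f['t']))@np.array(f['R'])  # R^T (Xc - t)
    return f
E
python3 - <<'E'
from h import *
s=sensors.sense();print(s['eef_pos'],s['eef_rot'],s['grip_width'],s['time_s'],ctrl.pinch_z)
a=grab('top','top.png');b=grab('side','side.png')
np.savez('f0.npz',top=a['P'],side=b['P'],td=a['depth'])
E
```

```text
[238.77570037 630.80470146 225.6272665 ] [ 3.08863077e+00 -5.65117889e-01 -2.52961898e-04] 0.9990844642639103 0.0 18.8
```

View pics/top.png

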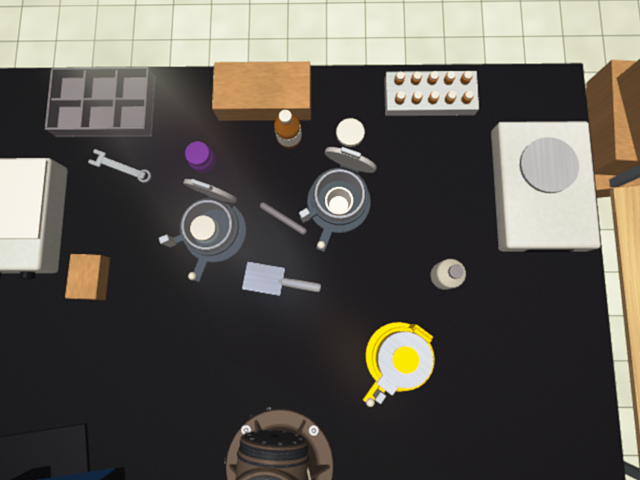

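View pics/side.png

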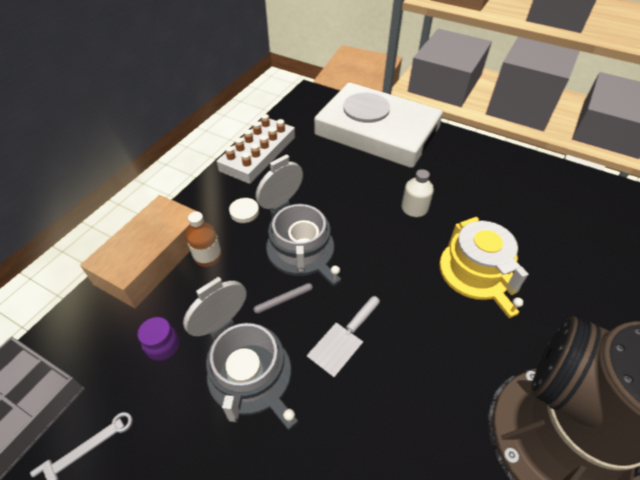

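Candidates: the left pot at top (208,228) shows a solid flat white disc, so it probably holds the jar. The right pot at (338,203) shows a rim with a hollow, which fits the cup. The yellow pot at (400,358), the purple jar at (198,153) and the loose white disc at (350,131) are look-alikes. I'll check with a crop and measure.

```bash
python3 - <<'E'
from h import *
z=np.load('f0.npz');P=z['top'];S=z['side']
im=cv2.imread('pics/top.png');si=cv2.imread('pics/side.png')
c=np.hstack([cv2.resize(im[150:300,140:390],(750,450),interpolation=3)]);cv2.imwrite('pics/crop.png',c)
def pr(n,A,u,v): print(n,A[v,u].round(0))
for n,u,v in [('cap',203,228),('cupc',338,203),('ball',192,275),('tab',164,239),('lidedge',210,190),('amber',288,118),('ballR',321,244)]: pr(n,P,u,v)
for n,u,v in [('cap',243,365),('ball',289,414),('tab',230,402),('lid',215,308)]: pr('s '+n,S,u,v)
# rim circle fit: left pot
def rim(A,c,lo=80,hi=88):
    m=(abs(A[...,2]-85)<4)&(np.hypot(A[...,0]-c[0],A[...,1]-c[1])<70)
    return A[m]
from scipy.optimize import least_squares
for c0 in (P[228,208],P[203,338]):
  for A in (P,S):
    q=rim(A,c0)[:,:2]
    r=least_squares(lambda p:np.hypot(*(q-p).T)-53.5,c0[:2],loss='soft_l1',f_scale=2);print(len(q),r.x,r.cost/max(1,len(q)))
def near(A,c,zl,zh,r0,r1):
    d=np.hypot(A[...,0]-c[0],A[...,1]-c[1]);m=(A[...,2]>zl)&(A[...,2]<zh)&(d>r0)&(d<r1);return A[m]
q=rim(P,P[228,208])[:,:2];c=least_squares(lambda p:np.hypot(*(q-p).T)-53.5,P[228,208][:2],loss='soft_l1',f_scale=2).x
for n,A in (('top',P),('side',S)):
    for nm,a in (('tabtop',(106,118,78,106)),('ball',(38,58,104,130)),('lidlow',(90,240,40,110))):
        k=near(A,c,*a)
        if len(k): 
            m=np.median(k,0);print(n,nm,len(k),m.round(1),'ang',np.degrees(np.arctan2(m[1]-c[1],m[0]-c[0])).round(1), 'zmax',k[:,2].max())
E
```

```text
cap [515. 174.  69.]
cupc [ 583. -131.   18.]
ball [411. 200.  48.]
tab [483. 246. 112.]
lidedge [567. 129. 202.]
amber [750. -19. 127.]
ballR [481. -91.  49.]
s cap [512. 176.  72.]
s ball [407. 201.  51.]
s tab [480. 245. 113.]
s lid [575. 145. 159.]
362 [521.22670873 163.85831165] 1.5826363962822414
767 [520.13527299 162.49403662] 2.1751028668700787
363 [ 590.95843066 -130.83332026] 1.7075077801277139
465 [ 590.15897145 -131.9459501 ] 2.0729919720910472
top tabtop 66 [485.1 248.3 111.4] ang 113.2 zmax 116.05584690820007
top ball 49 [410.8 201.3  47.6] ang 161.3 zmax 52.98298100667608
top lidlow 601 [570.3 144.2 172.3] ang -21.8 zmax 227.01079262972408
side tabtop 142 [482.4 247.2 113.1] ang 115.0 zmax 116.402032633699
side ball 101 [408.4 202.2  48.9] ang 161.2 zmax 54.49942910946129
side lidlow 2598 [574.4 149.3 159.5] ang -15.3 zmax 226.60102937801247
```

View pics/crop.png

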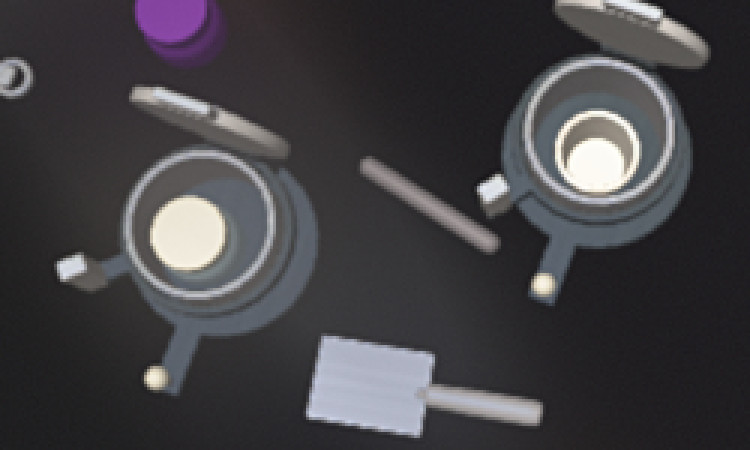

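The crop shows a solid cap in the left pot and a hollow cup in the right one, so I use the left pot. Its axis is about (520.7,163.3), its front points along 161.2°, the collar is about -47° from the mark and the lid is about 1.5 rad. I'll go round behind the lid.

Call:
arm_command(rows="0.1 -0.06 0.01 0.002;0.2 -0.12 0.02 0.004;0.3 -0.18 0.03 0.006;0.4 -0.24 0.04 0.008;0.5 -0.3 0.05 0.01;0.6 -0.36 0.06 0.01;0.7 -0.42 0.07 0.01;0.8 -0.48 0.08 0.01;0.9 -0.54 0.09 0.01;1 -0.6 0.1 0.01", hand=-1)

```text
time_s: 1.1
eef_pos: [339.7, 570.8, 236.6]
eef_rot: [-3.099, 0.517, 0.0]
ft_force: [0.5, -0.3, -0.4]
grip_width: 0.152
finger_force: 0.0
```

Call:
arm_command(rows="0.1 -0.09 0 0;0.2 -0.18 0 0;0.3 -0.27 0 0;0.4 -0.36 0 0;0.5 -0.45 0 0;0.6 -0.54 0 0;0.7 -0.63 0 0;0.8 -0.72 0 0;0.9 -0.81 0 0;1 -0.9 0 0")

```text
time_s: 2.1
eef_pos: [439.7, 480.5, 236.6]
eef_rot: [-3.099, 0.517, 0.0]
ft_force: [0.7, 0.1, -0.2]
grip_width: 0.001
finger_force: 0.0
```

Call:
arm_command(rows="0.1 -0.1 0 0;0.2 -0.2 0 0;0.3 -0.3 0 0;0.4 -0.4 0 0;0.5 -0.5 0 0;0.6 -0.6 0 0;0.7 -0.7 0 0;0.8 -0.8 0 0;0.9 -0.9 0 0;1 -1 0 0")

```text
time_s: 3.1
eef_pos: [539.7, 380.4, 236.6]
eef_rot: [3.099, -0.517, -0.0]
ft_force: [-0.1, 0.4, -0.4]
grip_width: 0.007
finger_force: 0.0
```

Call:
arm_command(rows="0.1 -0.1 0 0;0.2 -0.2 0 0;0.3 -0.3 0 0;0.4 -0.4 0 0;0.5 -0.5 0 0;0.6 -0.6 0 0;0.7 -0.7 0 0;0.8 -0.8 0 0;0.9 -0.9 0 0;1 -1 0 0")

```text
time_s: 4.1
eef_pos: [639.7, 280.4, 236.5]
eef_rot: [3.099, -0.517, -0.0]
ft_force: [0.8, 0.2, -0.0]
grip_width: 0.006
finger_force: 0.0
```

Call:
arm_command(rows="0 -0.1 0 0;0 -0.2 0 0;0 -0.3 0 0;0 -0.4 0 0;0 -0.5 0 0;0 -0.6 0 0;0 -0.7 0 0;0 -0.8 0 0;0 -0.9 0 0;0 -1 0 0")

```text
time_s: 5.1
eef_pos: [638.9, 180.5, 236.6]
eef_rot: [-3.099, 0.517, -0.0]
ft_force: [-0.3, 0.2, -0.1]
grip_width: 0.001
finger_force: 0.0
```

Call:
arm_command(rows="-0.02 -0.06 -0.04 0;-0.04 -0.12 -0.08 0;-0.06 -0.18 -0.12 0;-0.08 -0.24 -0.16 0;-0.1 -0.3 -0.2 0;-0.12 -0.36 -0.24 0;-0.14 -0.42 -0.28 0;-0.16 -0.48 -0.32 0;-0.175 -0.515 -0.35 0;-0.175 -0.515 -0.35 0")

```text
time_s: 6.1
eef_pos: [621.0, 129.2, 201.1]
eef_rot: [3.098, -0.517, -0.001]
ft_force: [0.6, -0.3, 0.5]
grip_width: 0.006
finger_force: 0.0
```

```bash
python3 - <<'E'
from h import *
cur=np.array([621.8,128.9,201.5])  # commanded
print(sensors.sense()['eef_pos'],sensors.sense()['ft_force'])
H=np.array([579.4,143.3,85]);F=np.array([-.9466,.3223,0])
def T(t,r=112):
    t=np.radians(t);return H+F*(r*np.cos(t)-10*np.sin(t)-9.5)+np.array([0,0,r*np.sin(t)+10*np.cos(t)])
for seg in (np.linspace(97,66,10),np.linspace(63,34,10),np.linspace(31,0,10)):
    print('; '.join(' '.join('%.2f'%x for x in (T(t)-cur)/100)for t in seg));cur=cur+np.round((T(seg[-1])-cur)/100,2)*100
    print(cur)
E
```

```text
[621.03795041 129.21887926 201.13300316] [ 0.60575058 -0.25827786  0.47765826]
-0.11 0.04 -0.07; -0.17 0.06 -0.05; -0.24 0.08 -0.05; -0.30 0.10 -0.04; -0.37 0.12 -0.04; -0.43 0.15 -0.05; -0.49 0.17 -0.05; -0.56 0.19 -0.07; -0.62 0.21 -0.08; -0.68 0.23 -0.10
[553.8 151.9 191.5]
-0.05 0.02 -0.02; -0.11 0.04 -0.05; -0.16 0.06 -0.08; -0.21 0.07 -0.11; -0.26 0.09 -0.14; -0.31 0.11 -0.18; -0.36 0.12 -0.22; -0.40 0.14 -0.26; -0.44 0.15 -0.31; -0.48 0.16 -0.36
[505.8 167.9 155.5]
-0.03 0.02 -0.04; -0.07 0.03 -0.10; -0.10 0.04 -0.16; -0.13 0.05 -0.22; -0.16 0.06 -0.28; -0.18 0.07 -0.34; -0.20 0.07 -0.41; -0.22 0.08 -0.47; -0.23 0.08 -0.54; -0.23 0.08 -0.60
[482.8 175.9  95.5]
```

Call:
arm_command(rows="-0.11 0.04 -0.05 0;-0.17 0.06 -0.05 0;-0.24 0.08 -0.05 0;-0.3 0.1 -0.05 0;-0.37 0.12 -0.05 0;-0.43 0.15 -0.05 0;-0.49 0.17 -0.05 0;-0.56 0.19 -0.07 0;-0.62 0.21 -0.08 0;-0.68 0.23 -0.1 0")

```text
time_s: 7.1
eef_pos: [553.3, 153.3, 191.8]
eef_rot: [-3.098, 0.516, -0.001]
ft_force: [4.2, 0.9, 0.6]
grip_width: 0.004
finger_force: 1.7
```

Call:
arm_command(rows="-0.05 0.02 -0.02 0;-0.11 0.04 -0.05 0;-0.16 0.06 -0.08 0;-0.21 0.07 -0.11 0;-0.26 0.09 -0.14 0;-0.31 0.11 -0.18 0;-0.36 0.12 -0.22 0;-0.4 0.14 -0.26 0;-0.44 0.15 -0.31 0;-0.48 0.16 -0.36 0")

```text
time_s: 8.1
eef_pos: [504.9, 169.0, 155.1]
eef_rot: [-3.099, 0.517, 0.0]
ft_force: [0.6, 0.9, 3.3]
grip_width: 0.005
finger_force: 1.5
```

```bash
python3 - <<'E'
from h import *
s=sensors.sense();print(s['eef_pos'],s['ft_force']);f=grab('side','s2.png')
im=cv2.imread('pics/s2.png');cv2.imwrite('pics/s2c.png',cv2.resize(im[220:460,100:420],(640,480)))
E
```

```text
[504.93762212 168.98221024 155.14563902] [0.56859029 0.92325452 3.28563376]
```

View pics/s2c.png

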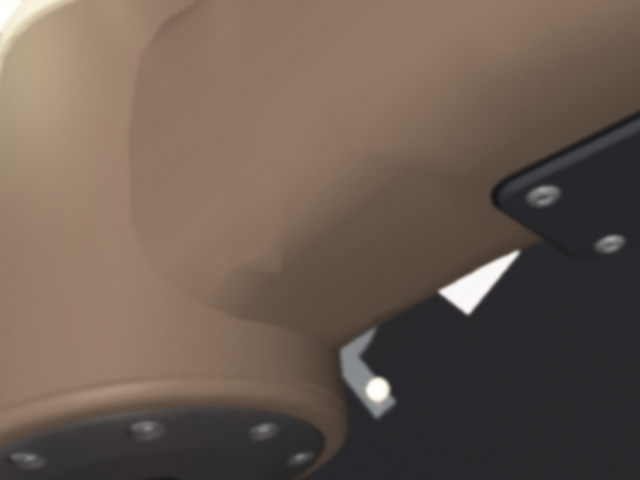

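The arm hides the pot in this view, with only the mark ball visible at crop (377,389). The 3 to 4 N contact force fits a closing lid, so I continue.

Call:
arm_command(rows="-0.03 0.02 -0.04 0;-0.07 0.03 -0.1 0;-0.1 0.04 -0.16 0;-0.13 0.05 -0.22 0;-0.16 0.06 -0.28 0;-0.18 0.07 -0.34 0;-0.2 0.07 -0.41 0;-0.22 0.08 -0.47 0;-0.23 0.08 -0.54 0;-0.23 0.08 -0.59 0")

```text
time_s: 9.15
eef_pos: [482.0, 177.0, 95.8]
eef_rot: [-3.099, 0.517, 0.001]
ft_force: [-2.0, 1.4, 2.1]
grip_width: 0.004
finger_force: 1.4
```

Call:
arm_command(rows="0 0 -0.005 0;0 0 -0.01 0;0 0 -0.015 0;0 0 -0.02 0;0 0 -0.02 0;0 0 -0.02 0;0 0 -0.02 0;0 0 -0.02 0;0 0 -0.02 0;0 0 -0.02 0")

```text
time_s: 10.15
eef_pos: [482.1, 176.7, 95.2]
eef_rot: [3.099, -0.517, -0.0]
ft_force: [-4.1, 0.8, 9.7]
grip_width: 0.003
finger_force: 5.0
```

Call:
arm_command(rows="0 0 0.1 -0.026;0 0.05 0.2 -0.052;0 0.1 0.3 -0.078;0 0.15 0.4 -0.104;0 0.2 0.5 -0.13;0 0.3 0.6 -0.156;0 0.4 0.7 -0.182;0 0.5 0.8 -0.208;0 0.6 0.9 -0.234;0 0.7 1 -0.26", hand=0)

```text
time_s: 11.15
eef_pos: [482.2, 246.8, 194.7]
eef_rot: [2.635, -1.709, -0.0]
ft_force: [-0.2, 0.4, -1.2]
grip_width: 0.498
finger_force: 0.0
```

```bash
python3 - <<'E'
from h import *
s=sensors.sense();print(s['eef_pos'],s['eef_rot'],s['grip_width'])
C=np.array([520.7,163.3])
for n in('wrist','top','side'):
    f=grab(n,n+'3.png');A=f['P'];d=np.hypot(A[...,0]-C[0],A[...,1]-C[1])
    for nm,(a,b,r0,r1) in dict(tab=(107,117,76,108),ball=(38,58,104,130),disc=(88,104,0,75)).items():
        m=(A[...,2]>a)&(A[...,2]<b)&(d>r0)&(d<r1)&(f['depth']>0)
        k=A[m]
        if len(k)>5:
            q=(k[:,:2].min(0)+k[:,:2].max(0))/2;print(n,nm,len(k),np.median(k,0).round(1),q.round(1),'ang',np.degrees(np.arctan2(q[1]-C[1],q[0]-C[0])).round(1),np.percentile(k[:,2],[5,95]).round(1))
E
```

```text
[482.22796819 246.80518693 194.65780972] [ 2.63505303e+00 -1.70935753e+00 -3.61931535e-04] 0.4975427451619103
wrist tab 677 [484.5 246.1 110.8] [484.3 246.8] ang 113.6 [109.3 112. ]
wrist ball 421 [412.1 200.5  46.2] [410.4 200.9] ang 161.2 [41.1 48.9]
wrist disc 31583 [519.8 161.6  94.3] [518.  162.4] ang -162.5 [92.6 98.6]
top tab 40 [487.  244.9 111.8] [486.3 245.9] ang 112.6 [108.7 114.6]
top ball 50 [410.7 201.7  47. ] [410.2 202. ] ang 160.7 [41.7 50.9]
top disc 2311 [518.5 164.5  95.8] [517.9 164.9] ang 149.6 [ 92.  101.1]
```

View pics/wrist3.png

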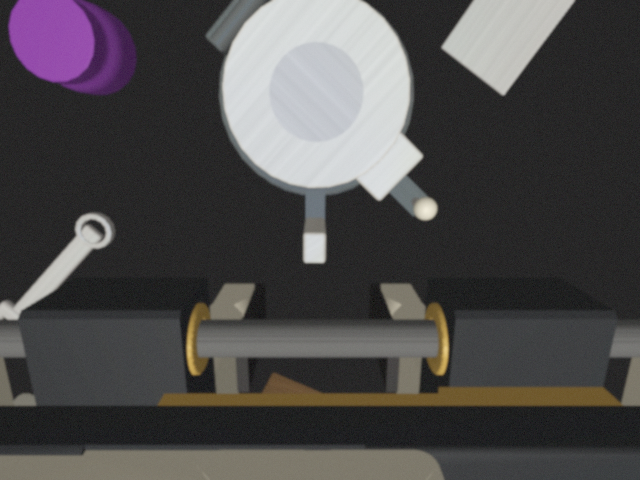

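The wrist view shows the lid lying flat and shut, the tab top at (314,248) and the ball at (425,208). The remaining turn is about 47.4°. Next I descend over the tab and grip it.

Call:
arm_command(rows="0.005 0.01 -0.1 -0.003;0.01 0.02 -0.2 -0.003;0.01 0.02 -0.3 -0.003;0.01 0.02 -0.4 -0.003;0.01 0.02 -0.5 -0.003;0.01 0.02 -0.6 -0.003;0.01 0.02 -0.7 -0.003;0.01 0.02 -0.8 -0.003;0.01 0.02 -0.9 -0.003;0.01 0.02 -1 -0.003")

```text
time_s: 12.3
eef_pos: [483.4, 248.8, 93.7]
eef_rot: [2.631, -1.717, -0.0]
ft_force: [-0.4, 0.3, 0.3]
grip_width: 0.5
finger_force: 0.0
```

Call:
arm_command(rows="0 0 -0.05 0;0 0 -0.1 0;0 0 -0.14 0;0 0 -0.14 0;0 0 -0.14 0;0 0 -0.14 0;0 0 -0.14 0;0 0 -0.14 0;0 0 -0.14 0;0 0 -0.14 0")

```text
time_s: 13.3
eef_pos: [483.4, 248.8, 80.6]
eef_rot: [-2.631, 1.717, -0.0]
ft_force: [0.0, 0.7, -0.5]
grip_width: 0.505
finger_force: 0.0
```

Call:
arm_command(rows="0 0 0 0;0 0 0 0;0 0 0 0;0 0 0 0;0 0 0 0;0 0 0 0;0 0 0 0;0 0 0 0;0 0 0 0;0 0 0 0", hand=-1, force=20)

```text
time_s: 14.3
eef_pos: [483.4, 248.8, 80.5]
eef_rot: [2.631, -1.717, -0.0]
ft_force: [0.2, -0.3, -0.0]
grip_width: 0.158
finger_force: 20.0
```

```bash
python3 - <<'E'
from h import *
from scipy.spatial.transform import Rotation as R
s=sensors.sense();p=s['eef_pos'];print(p,s['eef_rot'],s['grip_width'],s['ft_force'])
for C in (np.array([520.7,163.3]),):
  cur=p[:2];base=cur.copy()
  rel=base-C;print(np.hypot(*rel),np.degrees(np.arctan2(rel[1],rel[0])))
  for seg in (np.linspace(2.37,23.7,10),np.linspace(26.07,47.4,10)):
    o=[]
    for t in seg:
        a=np.radians(t);n=C+[np.cos(a)*rel[0]-np.sin(a)*rel[1],np.sin(a)*rel[0]+np.cos(a)*rel[1]]
        o.append('%.2f %.2f 0 %.3f'%(*((n-cur)/100),(t-seg[0]+2.37)/180))
    cur=n;print(';'.join(o))
E
```

```text
[483.42451401 248.75315288  80.53611198] [ 2.63063275e+00 -1.71731701e+00 -3.51783038e-05] 0.15773680553214642 [ 0.21967389 -0.2595105  -0.03274848]
93.22930436799106 113.56729205659047
-0.04 -0.02 0 0.013;-0.07 -0.03 0 0.026;-0.10 -0.05 0 0.039;-0.14 -0.07 0 0.053;-0.17 -0.09 0 0.066;-0.20 -0.12 0 0.079;-0.23 -0.14 0 0.092;-0.26 -0.17 0 0.105;-0.29 -0.19 0 0.118;-0.31 -0.22 0 0.132
-0.03 -0.03 0 0.013;-0.05 -0.06 0 0.026;-0.07 -0.09 0 0.039;-0.09 -0.12 0 0.053;-0.12 -0.15 0 0.066;-0.13 -0.19 0 0.079;-0.15 -0.22 0 0.092;-0.17 -0.26 0 0.105;-0.18 -0.29 0 0.119;-0.20 -0.33 0 0.132
```

Opening 0.158 is about 14 mm, so the tab is gripped. Turning it along the arc.

Call:
arm_command(rows="-0.035 -0.015 0 0.013;-0.07 -0.03 0 0.026;-0.1 -0.05 0 0.039;-0.14 -0.07 0 0.053;-0.17 -0.09 0 0.066;-0.2 -0.115 0 0.079;-0.23 -0.14 0 0.092;-0.26 -0.165 0 0.105;-0.285 -0.19 0 0.118;-0.31 -0.22 0 0.132")

```text
time_s: 15.3
eef_pos: [452.2, 226.8, 80.5]
eef_rot: [-2.929, 1.137, 0.0]
ft_force: [-2.9, 2.0, 0.9]
grip_width: 0.16
finger_force: 20.0
```

Call:
arm_command(rows="-0.03 -0.03 0 0.013;-0.05 -0.06 0 0.026;-0.07 -0.09 0 0.039;-0.09 -0.12 0 0.053;-0.12 -0.15 0 0.066;-0.13 -0.19 0 0.079;-0.15 -0.22 0 0.092;-0.17 -0.26 0 0.105;-0.18 -0.29 0 0.119;-0.2 -0.33 0 0.132")

```text
time_s: 16.3
eef_pos: [432.0, 193.6, 80.5]
eef_rot: [3.1, -0.509, -0.001]
ft_force: [0.5, -0.4, -0.9]
grip_width: 0.159
finger_force: 20.0
```

Call:
arm_command(rows="0 0 0 0;0 0 0 0;0 0 0 0;0 0 0 0;0 0 0 0;0 0 0 0;0 0 0 0;0 0 0 0;0 0 0 0;0 0 0 0", hand=0)

```text
time_s: 17.3
eef_pos: [432.4, 193.8, 80.6]
eef_rot: [3.1, -0.512, 0.0]
ft_force: [0.2, 1.1, 0.5]
grip_width: 0.499
finger_force: 0.0
```

Call:
arm_command(rows="0 0 0.1 0;0 0 0.2 0;0 0 0.3 0;0 0 0.4 0;0 0 0.5 0;0 0 0.6 0;0 0 0.7 0;0 0 0.8 0;0 0 0.9 0;0 0 1 0")

```text
time_s: 18.3
eef_pos: [432.4, 193.8, 181.4]
eef_rot: [3.1, -0.512, -0.0]
ft_force: [-0.4, 0.6, -0.1]
grip_width: 0.5
finger_force: 0.0
```

```bash
python3 - <<'E'
from h import *
s=sensors.sense();print(s['eef_pos'],s['ft_force'],s['time_s'])
f=grab('wrist','wrist4.png');A=f['P'];ok=f['depth']>0
C=np.array([520.7,163.3]);d=np.hypot(A[...,0]-C[0],A[...,1]-C[1])
def mid(a,b,r0,r1):
    k=A[(A[...,2]>a)&(A[...,2]<b)&(d>r0)&(d<r1)&ok]
    return len(k),np.array(cv2.minEnclosingCircle(k[:,:2].astype(np.float32).reshape(-1,1,2))[0]),np.median(k,0)
for nm,a in dict(boss=(97.2,101,0,36),tab=(107,116,76,108),ball=(40,56,104,130)).items():
    n,q,m=mid(*a);e=q-C;e2=m[:2]-C;print(nm,n,q.round(1),m.round(1),np.degrees(np.arctan2(e[1],e[0])).round(1),np.degrees(np.arctan2(e2[1],e2[0])).round(1))
E
```

```text
[432.40966075 193.78560888 181.37411488] [-0.36753064  0.55406085 -0.10636477] 18.3
boss 7421 [520.6 162.2] [521.3 161.9  98.2] -96.9 -65.0
tab 750 [433.8 192.4] [434.3 191.9 110.9] 161.5 161.7
ball 7 [413.5 208.3] [413.7 208.3  42.7] 157.2 157.2
```

View pics/wrist4.png

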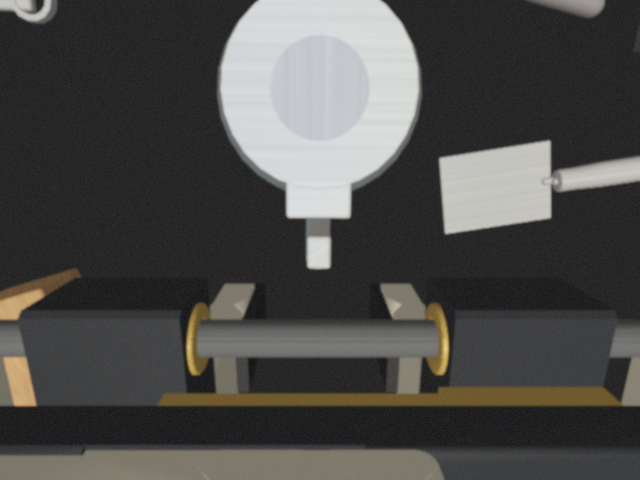

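The tab at (318,252) is in line with the middle of the lip at (319,200). It is at 161.5° against 161° for the ball, so it is on the mark, and the arm is clear of everything.

```bash
python3 -c "
from h import *
print(ticket.hand_in())"
```

```text
the job is handed in; nothing more can be done
None
```

I shut the lid of the left pot, which held the jar, then turned its collar so the tab is within about 1° of the locked mark, and handed the job in; no verdict came back.

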